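Open the filter-wheel unit of the fluorescence microscope

ROBOT

A 6-joint arm with a two-finger parallel gripper is mounted at the origin on the work surface. World frame = base frame: x ahead of the robot, y to its left, z up, the work surface at z = 0. Lengths are in m, angles in rad, forces in N, time in s.
With the tool pointing down it reaches from about 0.35 to 0.975 m from the base axis. Payload 4.9 kg.
Tool frame: the origin (TCP) lies at the very end of the fingers, on their centre line; the grasp point (between the pads) lies 19 mm behind it (manip.tcp_to_grasp is the distance from the TCP to the grasp point, in m); z points along the fingers, y is the direction in which the jaws open and shut (so a half turn about z gives the same grasp; the last joint's range is limited). The gripper opens to 85 mm and grips with 20 to 120 N. Pads are 22 mm wide; open, the fingers measure 114 mm over their backs; the gripper's body (76 mm by 85 mm) begins 54 mm behind the grasp point. The pads swing forward as they close: fully open they stand 13 mm farther back than shut.
Start: joints at [1.202, 0.053, 1.613, -0, 1.476, -0.119], TCP at [0.154, 0.606, 0.231] pointing down, gripper open.
Joint ranges: [-3.01, 3.01], [-1.01, 2.22], [0.06, 2.58], [-1.02, 4.17], [0.09, 2.62], [-3.14, 3.14]. Speed limits (rad/s): [2.57, 2.57, 3.14, 3.14, 3.14, 3.14].

INTERFACE

Orientations are given as a unit quaternion [w, x, y, z].
In Python, from plant import sensors, cams, job, finder, manip gives the robot as it stands.
- The arm moves only by the shell command python3 -m pendant 'ROWS'. ROWS is JSON, a list of rows, each an object of numbers: "wx", "wy", "wz": the turn, a rotation vector about the tool's x, y, z in degrees; "dx", "dy", "dz": the shift along the tool's x, y, z in m; "hand": the gripper's target within -1 to 1 (fully open at 1, half-way at 0, shut at -1). A call has 1 to 20 rows; each row is the pose to reach, as a shift and turn from the pose commanded when the call began, along the tool's axes at that moment; what a row does not reach only later rows make up. A row lasts 1/12 s, in which the tool goes at most 41.7 mm and 7.16 degrees, less where a joint would pass 70% of its speed; a pose out of reach is approached as far as the arm can. A call with a gripper value outside its range is refused whole. The fingers move at their own pace and stop on an object; the grip force is fixed at half the most. Time passes only in rows, so rows that repeat a pose let the fingers close. It gives the time, the measured TCP pose, the force and the opening at its end, in the units of the state.
- sensors.state(): the state, without advancing time (a new reading comes with each control period).
- cams.grab_frame(name): name is "scene" or "top" or "wrist"; returns (picture, depth): 400x640x3 uint8, red, green, blue; 400x640 float32, m along the optical axis (not along the pixel's ray), 0 where there is no reading.
- cams.calibration(name): a dict with "fov_y" (degrees; the focal length in pixels is half the picture's height over the tangent of half this angle, whatever the lens; pixels are square), "cx", "cy" (the principal point, pixels), "pose" (4x4, takes a point from camera to world coordinates); the wrist camera has in their place "hand_eye" (4x4, takes a point from camera to tool coordinates, whose origin is the TCP and whose axes are the flange's). Camera axes: x right, y down, z forward; pixel columns grow to the right and rows downward; lengths in m; the calibration is good to about 2 mm. A picture is of the moment at which its call begins: read the wrist's pose just before it. calibration takes no time and is no camera call.
- job.job_done(): hands the job in, once; it reports no verdict.
Trained networks look in the newest picture that a camera, given by its name, has taken for a name from the list of things; names that differ only in an ending like _2 or _b are one class to them, and where a whole thing is asked for, a point or a joint stands for the part that bears it (a point fixed in the world has none). Each returns a list of dicts, best first, with "score" (0 to 1); they miss things now and then, are a little off and sometimes report something else, mostly with a low value. They report only what shows in the picture. A call takes as long as a camera call.
- finder.look_for(camera, thing): "position" ([x, y, z] in m, in world coordinates, good to about 4 mm: the middle of the surface that is visible of it).
The state is a dict: "time": time; "joint_pos": joint angles; "joint_vel": joint speeds; "joint_efforts": joint torques, N m; "tool_pos": TCP position; "tool_rot": TCP orientation; "contact_force": force on the tool from outside, world axes, zero at the start; "ft_torque": the same for the moment, N m; "gripper_width": opening from 0.0 (shut) to 1.0 (fully open).
Only numpy, scipy, OpenCV 4.12 (cv2) and the standard library are available. Lean on these libraries where they do the work, as an engineer would, in place of code of your own. Each camera call takes 0.05 s, during which the arm holds its last target. There are 200 camera calls.

TASK

Open the white filter-wheel unit so that its filters can be changed: turn its two captive thumbscrews loose (counter-clockwise, about a quarter turn each, until the head springs up when let go) while the cover stays in place, then take the cover by its handle and lift it straight up, level, until it is well clear of the unit, without touching the filter wheel inside. Lay the cover right way up with the whole of it on the blue mat, set it down before you let go, and do not disturb the other things on the bench.

Things in the scene. Friction and masses are not known exactly. Their poses are not given: they have to be found in the camera images.
- unit: The filter-wheel unit: a white instrument box fixed to the bench, 116 (x) x 226 (y) mm, black foot 128 x 238 mm, front panel with display and buttons on its -x face. Origin at the centre of its underside on the bench; its open top rim is 120 mm above that. The cover closes the top.
- cover: The unit's silver cover plate (0.35 to 0.5 kg): 124 (x) x 234 (y) x 2.5 mm with a flange 12 mm deep turned down all round that fits over the outside of the unit's rim with 1.5 mm play. Origin: centre of the plate's underside, on the rim; the flange's lower edge is 12 mm below it, the plate's upper face 2.5 mm above. y runs along the line of the two screws, z up; axes start as the unit's.
- handle (a point): Centre of the grip bar of the cover's black bow handle, in the middle of the cover: bar 10 (cover's x) x 66 (cover's y) x 10 mm high, its centre 35 mm above the plate's upper face (49.5 mm above the flange's lower edge), on two posts of diameter 10 at y = +-28 mm. Room for fingers on both x sides. Axes parallel to the cover's.
- screw_a_head (a point): Centre of the round knurled steel head of screw a, the captive thumbscrew at the cover's +y end, 92 mm from its centre; axis vertical. Head diameter 25, 20 mm high, top 28 mm above the plate's upper face while tight. The red line on top shows the tongue below: tight it lies nearly along the cover's y, free along its x. No obstacle on the plate within 50 mm of its axis.
- screw_a (a joint): Turn of screw a (rad), a quarter-turn captive thumbscrew: 0 fully tight (starts at 0 to 0.3), grows counter-clockwise seen from above (loosening) to a stop at 1.55. From about 1.3 on its tongue passes the slot in the unit; below that it locks the cover down. Friction about 0.1 N m.
- screw_a_lift (a joint): How far the head of screw a has sprung up out of the cover (m): 0 while it locks; a spring (about 3 N) lifts it to 0.005 when it has been turned free and let go. It stays captive in the cover.
- screw_b_head (a point): Centre of the round knurled steel head of screw b, the captive thumbscrew at the cover's -y end, 92 mm from its centre; axis vertical. Head diameter 25, 20 mm high, top 28 mm above the plate's upper face while tight. The red line on top shows the tongue below: tight it lies nearly along the cover's y, free along its x. No obstacle on the plate within 50 mm of its axis.
- screw_b (a joint): Turn of screw b (rad), a quarter-turn captive thumbscrew: 0 fully tight (starts at 0 to 0.3), grows counter-clockwise seen from above (loosening) to a stop at 1.55. From about 1.3 on its tongue passes the slot in the unit; below that it locks the cover down. Friction about 0.1 N m.
- screw_b_lift (a joint): How far the head of screw b has sprung up out of the cover (m): 0 while it locks; a spring (about 3 N) lifts it to 0.005 when it has been turned free and let go. It stays captive in the cover.
- filter_wheel: Delicate filter wheel with coloured glass filters inside the unit, fixed: diameter 92 mm, level, in the middle of the unit. Its origin is the unit's; its highest point is 89 mm above the bench, 31 mm below the rim. Not to be touched.
- mat_top (a point): Centre of the upper face of the blue parts mat, fixed flat on the bench: 190 (x) x 300 (y) x 4 mm, so its upper face is 4 mm above the bench. Axes along the mat's sides, z up. It may lie left or right of the unit.
- corner0 (a point): Lower outer corner of the cover's flange at the cover's +x, +y: 62 mm and 117 mm from the cover's centre, 12 mm below the cover's origin.
- corner1 (a point): Lower outer corner of the cover's flange at the cover's +x, -y: 62 mm and 117 mm from the cover's centre, 12 mm below the cover's origin.
- corner2 (a point): Lower outer corner of the cover's flange at the cover's -x, -y: 62 mm and 117 mm from the cover's centre, 12 mm below the cover's origin.
- corner3 (a point): Lower outer corner of the cover's flange at the cover's -x, +y: 62 mm and 117 mm from the cover's centre, 12 mm below the cover's origin.
- filter_cube: Bystander: loose black filter cube, 36 mm each side, coloured glass windows; stands close in front of the unit (on its -x side). Origin at the centre of its underside.
- objective_can: Bystander: loose clear jar with a black cap, diameter 42, 70 mm high; stands close to the mat's -x edge. Origin at the centre of its underside.
- oil_bottle: Bystander: loose small amber bottle, diameter 30, 62 mm high, at the far side of the bench. Origin at the centre of its underside.
- slide_box: Bystander: loose blue slide box, 85 x 100 x 28 mm, at the far side of the bench. Origin at the centre of its underside.
- driver: Bystander: loose screwdriver, 170 mm long, lying at one side of the bench. Origin under its middle.
- dish: Bystander: loose closed culture dish, diameter 92, 15 mm high, at one side of the bench. Origin at the centre of its underside.

How it is judged:
On the way, in this order (a step that is already met when the one before it is completed fails the run):
1. both thumbscrews are loose (heads sprung up) while the cover still sits on the unit (value of joint each of screw_a_lift, screw_b_lift above 0.003 m and z of cover in the frame of unit below 0.123 m), for 0.1 s.
2. the cover, in the hand, is lifted straight up and level, its flange clear of the rim (z of cover in the frame of unit above 0.137 m and horizontal distance between cover and unit below 0.03 m and angle between handle's own z axis and vertical below 0.2 rad and contact force between the fingers and cover above 0.3 N), for 0.05 s.
3. the cover stands flat on the mat while it is still held (x of corner0 in the frame of mat_top between -0.096 and 0.096 m and y of corner0 in the frame of mat_top between -0.151 and 0.151 m and x of corner1 in the frame of mat_top between -0.096 and 0.096 m and y of corner1 in the frame of mat_top between -0.151 and 0.151 m and x of corner2 in the frame of mat_top between -0.096 and 0.096 m and y of corner2 in the frame of mat_top between -0.151 and 0.151 m and x of corner3 in the frame of mat_top between -0.096 and 0.096 m and y of corner3 in the frame of mat_top between -0.151 and 0.151 m and z of cover in the frame of mat_top below 0.0145 m and angle between handle's own z axis and vertical below 0.04 rad and contact force between the fingers and cover above 0.3 N), for 0.05 s.
At the end, for the whole second after the job is handed in: The cover lies at rest, right way up and flat (within 0.04 rad) on the mat's upper face, all four corners within the mat's outline (1 mm allowed), with both thumbscrews still sprung up (more than 3 mm) (x of corner0 in the frame of mat_top between -0.096 and 0.096 m and y of corner0 in the frame of mat_top between -0.151 and 0.151 m and x of corner1 in the frame of mat_top between -0.096 and 0.096 m and y of corner1 in the frame of mat_top between -0.151 and 0.151 m and x of corner2 in the frame of mat_top between -0.096 and 0.096 m and y of corner2 in the frame of mat_top between -0.151 and 0.151 m and x of corner3 in the frame of mat_top between -0.096 and 0.096 m and y of corner3 in the frame of mat_top between -0.151 and 0.151 m and z of cover in the frame of mat_top below 0.0145 m and angle between handle's own z axis and vertical below 0.04 rad and value of joint each of screw_a_lift, screw_b_lift above 0.003 m and linear speed of cover below 0.02 m/s); the robot touches nothing.
It fails at once if the filter wheel is touched (contact force between filter_wheel and anything else above 0.5 N).
It fails at once if the cover is tipped by more than 0.3 rad (angle between handle's own z axis and vertical above 0.3 rad).
It fails at once if a bystander is moved by more than 20 mm (distance of any of filter_cube, objective_can, oil_bottle, slide_box, driver, dish from where it was at the start of the episode above 0.02 m).
It also fails if it takes over 67 s, if anything falls off the work surface, if the arm or the gripper's body presses on something with over 40 N, if the wrist force passes 120 N, or if a joint passes its speed limit or range.

## Working session

There is one attempt and no reset: what is moved stays moved. The work goes in short steps, Python scripts to look and compute and a shell command to move; the robot and the scene stay as the last step left them, time stands still between calls to the robot, and variables do not carry over. Pictures are saved under pics/ and viewed, about 8 in all and at most 12, crops included, and the job is handed in when it is done.

```bash
mkdir -p pics; ls; python3 - <<'E'
from plant import sensors,cams,finder
import cv2,numpy as np
s=sensors.state();print(s['time'],s['tool_pos'],s['tool_rot'],s['gripper_width'])
for c in ['top','scene']:
    p,d=cams.grab_frame(c);cv2.imwrite(f'pics/{c}0.png',p[:,:,::-1])
    k=cams.calibration(c);print(c,k['fov_y'],k['cx'],k['cy'],np.round(k['pose'],3).tolist())
    for t in ['cover','handle','screw_a_head','screw_b_head','mat_top','unit','filter_cube','objective_can','dish','driver']:
        try:
            print(t,[(np.round(r['position'],3).tolist(),round(r['score'],2)) for r in finder.look_for(c,t)[:3]])
        except Exception as e: print(t,e)
E
```

```text
pics
0.0 [0.15428184 0.60501841 0.23007632] [-2.63387576e-04  1.24587837e-01  9.92208060e-01 -9.83842176e-04] 1.001725205595384
top 52.39074955207372 317.1736594755734 199.9786594699367 [[-0.01, -0.997, 0.077, 0.496], [-1.0, 0.009, -0.016, 0.011], [0.015, -0.077, -0.997, 1.261], [0.0, 0.0, 0.0, 1.0]]
cover [([0.51, 0.22, 0.125], 0.98)]
handle [([0.516, 0.306, 0.15], 0.74), ([0.511, 0.211, 0.119], 0.72), ([0.774, 0.032, 0.035], 0.57)]
screw_a_head [([0.514, 0.3, 0.15], 0.59)]
screw_b_head [([0.51, -0.198, 0.006], 0.23), ([0.553, 0.509, 0.013], 0.21), ([0.508, 0.214, 0.123], 0.2)]
mat_top [([0.509, -0.201, 0.003], 0.75)]
unit [([0.551, 0.103, 0.052], 0.59)]
filter_cube [([0.41, 0.242, 0.037], 0.61)]
objective_can [([0.376, -0.148, 0.07], 0.46), ([0.511, 0.123, 0.147], 0.16)]
dish [([0.555, 0.507, 0.013], 0.93)]
driver [([0.553, -0.54, 0.024], 0.78)]
scene 53.91768476543047 314.7213568852233 196.14807245845552 [[0.775, 0.34, -0.533, 1.206], [0.632, -0.42, 0.651, -0.807], [-0.003, -0.842, -0.54, 0.775], [0.0, 0.0, 0.0, 1.0]]
cover [([0.521, 0.189, 0.121], 0.97)]
handle [([0.525, 0.192, 0.123], 0.89)]
screw_a_head [([0.516, 0.298, 0.139], 0.54)]
screw_b_head [([0.514, 0.113, 0.144], 0.52)]
mat_top [([0.519, -0.218, 0.004], 0.65)]
unit [([0.57, 0.122, 0.056], 0.82), ([0.516, 0.302, 0.143], 0.45)]
filter_cube []
objective_can [([0.391, -0.164, 0.043], 0.83)]
dish [([0.557, 0.498, 0.008], 0.78), ([0.516, 0.299, 0.145], 0.46)]
driver [([0.553, -0.542, 0.019], 0.94)]
```

View pics/top0.png

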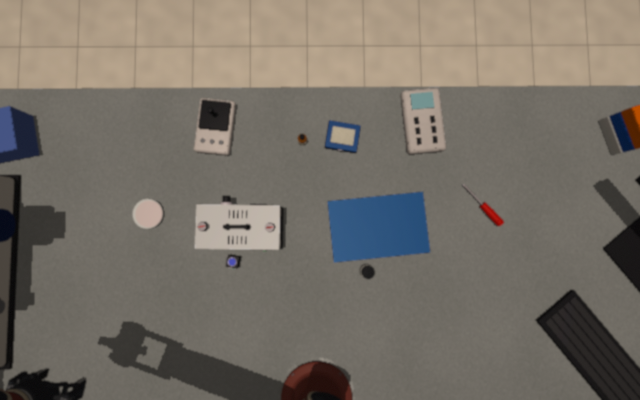

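```bash
cat > h.py <<'E'
import numpy as np,cv2
from scipy.spatial.transform import Rotation as R
from plant import sensors,cams,finder
def cloud(c,s=None):
    s=sensors.state() if s is None else s
    p,d=cams.grab_frame(c);k=cams.calibration(c)
    f=200/np.tan(np.radians(k['fov_y']/2))
    v,u=np.mgrid[:400,:640]
    X=np.stack([(u-k['cx'])/f*d,(v-k['cy'])/f*d,d],-1)
    if c=='wrist':
        q=s['tool_rot'];T=np.eye(4);T[:3,:3]=R.from_quat([q[1],q[2],q[3],q[0]]).as_matrix();T[:3,3]=s['tool_pos'];P=T@k['hand_eye']
    else: P=np.array(k['pose'])
    W=X@P[:3,:3].T+P[:3,3];W[d<=0]=np.nan
    return p,W
def rect(W,m):
    r=cv2.minAreaRect(W[m][:,:2].astype(np.float32)*1000);return r,np.nanmedian(W[m][:,2])
E
python3 - <<'E'
from h import *
p,W=cloud('top')
hsv=cv2.cvtColor(p,cv2.COLOR_RGB2HSV)
x,y,z=W[...,0],W[...,1],W[...,2]
box=(abs(x-.51)<.13)&(abs(y-.205)<.17)
op=lambda m,k=5:cv2.morphologyEx(m.astype(np.uint8),cv2.MORPH_OPEN,np.ones((k,k)))>0
print('plate+',rect(W,op(box&(z>.108)&(z<.132))))
for lo,hi in [(.142,.150),(.150,.158),(.158,.18)]:
    m=op(box&(z>lo)&(z<hi),3)
    n,l,st,c=cv2.connectedComponentsWithStats(m.astype(np.uint8))
    for i in range(1,n):
        if st[i,4]>15: print(lo,st[i].tolist(),rect(W,l==i))
mm=(z<.012)&(y<-.02)&(y>-.4)&(hsv[...,0]>95)&(hsv[...,0]<130)&(hsv[...,1]>90)&(abs(x-.5)<.2)
print('mat',rect(W,op(mm)))
E
```

```text
plate+ (((513.0381469726562, 215.4617462158203), (235.14808654785156, 122.7174072265625), 89.3678207397461), np.float64(0.12339347572636739))
0.15 [198, 224, 7, 5, 29] (((513.2825317382812, 308.91265869140625), (16.59683609008789, 10.832436561584473), 89.45824432373047), np.float64(0.15216238334597776))
0.158 [223, 224, 25, 4, 83] (((513.5445556640625, 215.10903930664062), (63.953433990478516, 8.133439064025879), 89.37769317626953), np.float64(0.16296840354784248))
mat (((509.0428161621094, -197.26068115234375), (188.447509765625, 298.4679870605469), 5.213460445404053), np.float64(0.00464775495944636))
```

The top view shows the unit at about px (238,227), with screw heads at (202,226) and (270,227). The mat is at (378,227), the cube at (232,262) and the jar at (368,271). The network and depth positions agree with the picture. Next I go above screw a.

```bash
cat >> h.py <<'E'
def go(x,y,z,yaw):
    "row that takes the tool, pointing down, to xyz with tool y at yaw deg from world x"
    s=sensors.state();q=s['tool_rot'];A=R.from_quat([q[1],q[2],q[3],q[0]])
    c,n=np.cos(np.radians(yaw)),np.sin(np.radians(yaw))
    B=R.from_matrix(np.array([[-n,c,0],[c,n,0],[0,0,-1.]]))
    d=A.inv().apply(np.array([x,y,z])-s['tool_pos']);w=np.degrees((A.inv()*B).as_rotvec())
    print('t',round(s['time'],2),'d',np.round(d,4),'w',np.round(w,2),'F',np.round(s['contact_force'],1),'g',round(s['gripper_width'],3))
E
python3 -c "
from h import *
go(.5135,.3075,.23,45)"
```

```text
t 1.15 d [-0.4215 -0.2001  0.0013] w [-0.    0.   30.69] F [1.  0.6 0.2] g 1.001
```

```bash
python3 -m pendant '[{"dx":-0.4215,"dy":-0.2,"dz":0.001,"wz":30.7,"hand":0.3},{"dx":-0.4215,"dy":-0.2,"dz":0.001,"wz":30.7,"hand":0.3},{"dx":-0.4215,"dy":-0.2,"dz":0.001,"wz":30.7,"hand":0.3},{"dx":-0.4215,"dy":-0.2,"dz":0.001,"wz":30.7,"hand":0.3},{"dx":-0.4215,"dy":-0.2,"dz":0.001,"wz":30.7,"hand":0.3},{"dx":-0.4215,"dy":-0.2,"dz":0.001,"wz":30.7,"hand":0.3},{"dx":-0.4215,"dy":-0.2,"dz":0.001,"wz":30.7,"hand":0.3},{"dx":-0.4215,"dy":-0.2,"dz":0.001,"wz":30.7,"hand":0.3},{"dx":-0.4215,"dy":-0.2,"dz":0.001,"wz":30.7,"hand":0.3},{"dx":-0.4215,"dy":-0.2,"dz":0.001,"wz":30.7,"hand":0.3},{"dx":-0.4215,"dy":-0.2,"dz":0.001,"wz":30.7,"hand":0.3},{"dx":-0.4215,"dy":-0.2,"dz":0.001,"wz":30.7,"hand":0.3},{"dx":-0.4215,"dy":-0.2,"dz":0.001,"wz":30.7,"hand":0.3},{"dx":-0.4215,"dy":-0.2,"dz":0.001,"wz":30.7,"hand":0.3},{"dx":-0.4215,"dy":-0.2,"dz":0.001,"wz":30.7,"hand":0.3},{"dx":-0.4215,"dy":-0.2,"dz":0.001,"wz":30.7,"hand":0.3}]'
cat >> h.py <<'E'
def heads():
    s=sensors.state();p,W=cloud('wrist',s)
    for n in ['screw_a_head','handle']: print(n,[(np.round(r['position'],3).tolist(),round(r['score'],2)) for r in finder.look_for('wrist',n)[:3]])
    z=W[...,2];m=cv2.morphologyEx(((z>.142)&(z<.175)).astype(np.uint8),cv2.MORPH_OPEN,np.ones((5,5)))
    n,l,st,c=cv2.connectedComponentsWithStats(m)
    for i in range(1,n):
        if st[i,4]>200: print(st[i].tolist(),rect(W,l==i))
    return p,W
E
python3 - <<'E'
from h import *
p,W=heads();cv2.imwrite('pics/w1.png',p[:,:,::-1])
go(.5135,.3075,.128,45)
E
```

```text
screw_a_head []
handle []
t 1.3 d [-0.4216 -0.2001  0.1033] w [ 0.   -0.   30.69] F [-0.9  0.1 -0.6] g 1.002invalid input
```

View pics/w1.png

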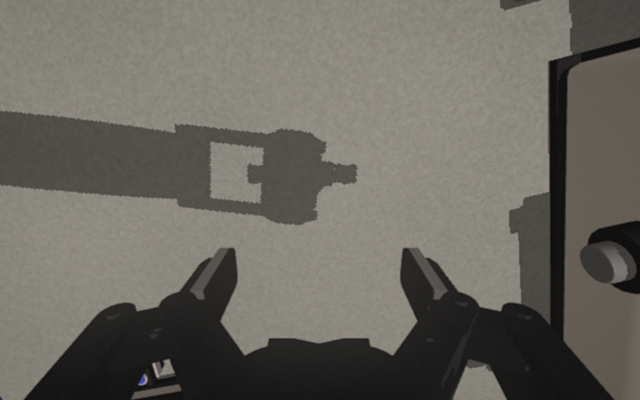

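The wrist picture shows bare bench and the fingers at (220,280) and (420,280). The arm hasn't moved because the row was refused, so I'll resend it with every key filled in.

```bash
python3 -m pendant '[{"wx":0,"wy":0,"wz":30.7,"dx":-0.4215,"dy":-0.2,"dz":0.001,"hand":0.3},{"wx":0,"wy":0,"wz":30.7,"dx":-0.4215,"dy":-0.2,"dz":0.001,"hand":0.3},{"wx":0,"wy":0,"wz":30.7,"dx":-0.4215,"dy":-0.2,"dz":0.001,"hand":0.3},{"wx":0,"wy":0,"wz":30.7,"dx":-0.4215,"dy":-0.2,"dz":0.001,"hand":0.3},{"wx":0,"wy":0,"wz":30.7,"dx":-0.4215,"dy":-0.2,"dz":0.001,"hand":0.3},{"wx":0,"wy":0,"wz":30.7,"dx":-0.4215,"dy":-0.2,"dz":0.001,"hand":0.3},{"wx":0,"wy":0,"wz":30.7,"dx":-0.4215,"dy":-0.2,"dz":0.001,"hand":0.3},{"wx":0,"wy":0,"wz":30.7,"dx":-0.4215,"dy":-0.2,"dz":0.001,"hand":0.3},{"wx":0,"wy":0,"wz":30.7,"dx":-0.4215,"dy":-0.2,"dz":0.001,"hand":0.3},{"wx":0,"wy":0,"wz":30.7,"dx":-0.4215,"dy":-0.2,"dz":0.001,"hand":0.3},{"wx":0,"wy":0,"wz":30.7,"dx":-0.4215,"dy":-0.2,"dz":0.001,"hand":0.3},{"wx":0,"wy":0,"wz":30.7,"dx":-0.4215,"dy":-0.2,"dz":0.001,"hand":0.3},{"wx":0,"wy":0,"wz":30.7,"dx":-0.4215,"dy":-0.2,"dz":0.001,"hand":0.3},{"wx":0,"wy":0,"wz":30.7,"dx":-0.4215,"dy":-0.2,"dz":0.001,"hand":0.3},{"wx":0,"wy":0,"wz":30.7,"dx":-0.4215,"dy":-0.2,"dz":0.001,"hand":0.3}]'
python3 - <<'E'
from h import *
p,W=heads();cv2.imwrite('pics/w2.png',p[:,:,::-1])
go(.5135,.3075,.128,45)
E
```

```text
time: 2.55
tool_pos: [0.5125, 0.3086, 0.2302]
tool_rot: [-0.0, 0.382, 0.924, 0.0]
contact_force: [-0.1, -0.8, -0.7]
gripper_width: 0.648
screw_a_head [([0.511, 0.309, 0.149], 0.93)]
handle [([0.494, 0.258, 0.122], 0.88), ([0.442, -0.155, 0.002], 0.69)]
[305, 187, 29, 29, 686] (((512.1212768554688, 308.9513854980469), (23.986122131347656, 23.717788696289062), 45.678932189941406), np.float64(0.15080151429140237))
t 2.7 d [-1.800e-03 -1.000e-04  1.024e-01] w [ 0.   -0.01  0.12] F [-0.2  0.   0. ] g 0.646
```

View pics/w2.png

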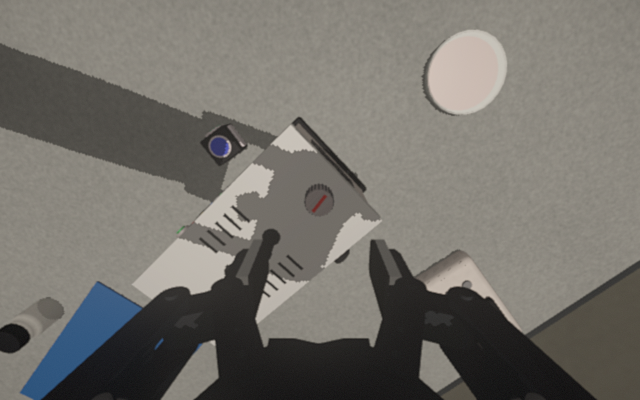

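Head a is at px (319,200) with its red line almost along the cover's long side (tight), and the tool is centred on it to within 1 mm. I'll go down and grip it.

```bash
python3 -m pendant '[{"wx":0,"wy":0,"wz":0,"dx":0,"dy":0,"dz":0.04,"hand":0.3},{"wx":0,"wy":0,"wz":0,"dx":0,"dy":0,"dz":0.08,"hand":0.3},{"wx":0,"wy":0,"wz":0,"dx":0,"dy":0,"dz":0.102,"hand":0.3},{"wx":0,"wy":0,"wz":0,"dx":0,"dy":0,"dz":0.102,"hand":0.3},{"wx":0,"wy":0,"wz":0,"dx":0,"dy":0,"dz":0.102,"hand":0.3},{"wx":0,"wy":0,"wz":0,"dx":0,"dy":0,"dz":0.102,"hand":-1},{"wx":0,"wy":0,"wz":0,"dx":0,"dy":0,"dz":0.102,"hand":-1},{"wx":0,"wy":0,"wz":0,"dx":0,"dy":0,"dz":0.102,"hand":-1},{"wx":0,"wy":0,"wz":0,"dx":0,"dy":0,"dz":0.102,"hand":-1},{"wx":0,"wy":0,"wz":0,"dx":0,"dy":0,"dz":0.102,"hand":-1},{"wx":0,"wy":0,"wz":0,"dx":0,"dy":0,"dz":0.102,"hand":-1},{"wx":0,"wy":0,"wz":0,"dx":0,"dy":0,"dz":0.102,"hand":-1}]'
```

```text
time: 3.7
tool_pos: [0.5147, 0.308, 0.1318]
tool_rot: [0.001, 0.383, 0.924, 0.001]
contact_force: [-2.7, -1.9, 6.0]
gripper_width: 0.255
```

```bash
python3 -m pendant '[{"wx":0,"wy":0,"wz":-7,"dx":0,"dy":0,"dz":-0.003,"hand":-1},{"wx":0,"wy":0,"wz":-14,"dx":0,"dy":0,"dz":-0.003,"hand":-1},{"wx":0,"wy":0,"wz":-21,"dx":0,"dy":0,"dz":-0.003,"hand":-1},{"wx":0,"wy":0,"wz":-28,"dx":0,"dy":0,"dz":-0.003,"hand":-1},{"wx":0,"wy":0,"wz":-35,"dx":0,"dy":0,"dz":-0.003,"hand":-1},{"wx":0,"wy":0,"wz":-42,"dx":0,"dy":0,"dz":-0.003,"hand":-1},{"wx":0,"wy":0,"wz":-49,"dx":0,"dy":0,"dz":-0.003,"hand":-1},{"wx":0,"wy":0,"wz":-56,"dx":0,"dy":0,"dz":-0.003,"hand":-1},{"wx":0,"wy":0,"wz":-63,"dx":0,"dy":0,"dz":-0.003,"hand":-1},{"wx":0,"wy":0,"wz":-70,"dx":0,"dy":0,"dz":-0.003,"hand":-1},{"wx":0,"wy":0,"wz":-77,"dx":0,"dy":0,"dz":-0.003,"hand":-1},{"wx":0,"wy":0,"wz":-83,"dx":0,"dy":0,"dz":-0.003,"hand":-1},{"wx":0,"wy":0,"wz":-86,"dx":0,"dy":0,"dz":-0.003,"hand":-1},{"wx":0,"wy":0,"wz":-86,"dx":0,"dy":0,"dz":-0.003,"hand":-1}]'; python3 -c "
from h import *
go(.512,.309,.23,132);print(sensors.state()['ft_torque'])"
```

```text
time: 4.87
tool_pos: [0.5144, 0.3095, 0.1341]
tool_rot: [0.002, -0.35, 0.937, 0.002]
contact_force: [-1.3, 5.2, 2.9]
gripper_width: 0.252
t 4.87 d [ 0.0016  0.0013 -0.0959] w [ 0.08  0.31 -0.96] F [-1.3  5.2  2.9] g 0.252
[0.97124534 0.28120068 0.03632512]
```

```bash
python3 -m pendant '[{"wx":0,"wy":0,"wz":0,"dx":0,"dy":0,"dz":0,"hand":0.3},{"wx":0,"wy":0,"wz":0,"dx":0,"dy":0,"dz":0,"hand":0.3},{"wx":0,"wy":0,"wz":0,"dx":0,"dy":0,"dz":0,"hand":0.3},{"wx":0,"wy":0,"wz":0,"dx":0,"dy":0,"dz":0,"hand":0.3},{"wx":0,"wy":0,"wz":0,"dx":0,"dy":0,"dz":-0.04,"hand":0.3},{"wx":0,"wy":0,"wz":0,"dx":0,"dy":0,"dz":-0.08,"hand":0.3},{"wx":0,"wy":0,"wz":0,"dx":0,"dy":0,"dz":-0.1,"hand":0.3},{"wx":0,"wy":0,"wz":0,"dx":0,"dy":0,"dz":-0.1,"hand":0.3},{"wx":0,"wy":0,"wz":0,"dx":0,"dy":0,"dz":-0.1,"hand":0.3}]'; python3 - <<'E'
from h import *
p,W=heads();cv2.imwrite('pics/w3.png',cv2.resize(p[100:300,200:440,::-1],None,fx=3,fy=3))
go(.5115,.1245,.23,45)
E
```

```text
time: 5.62
tool_pos: [0.5145, 0.3077, 0.2333]
tool_rot: [0.002, -0.35, 0.937, -0.0]
contact_force: [-0.1, -0.2, 0.3]
gripper_width: 0.653
screw_a_head [([0.513, 0.305, 0.152], 0.75)]
handle [([0.505, 0.208, 0.122], 0.56)]
[112, 17, 40, 39, 1209] (((507.71319580078125, 125.87161254882812), (24.170995712280273, 25.08384895324707), 45.30413818359375), np.float64(0.15062269715916457))
[191, 92, 78, 67, 1362] (((510.2451171875, 216.76939392089844), (65.4376449584961, 10.511301040649414), 88.75096893310547), np.float64(0.16228974808551824))
[306, 185, 30, 31, 743] (((512.2393188476562, 308.2754211425781), (23.662044525146484, 24.64952278137207), 38.9024658203125), np.float64(0.15577574889621468))
t 5.77 d [ 0.1205 -0.1371 -0.0007] w [-0.11 -0.21 85.97] F [-0.2 -0.2 -0.8] g 0.65
```

View pics/w3.png

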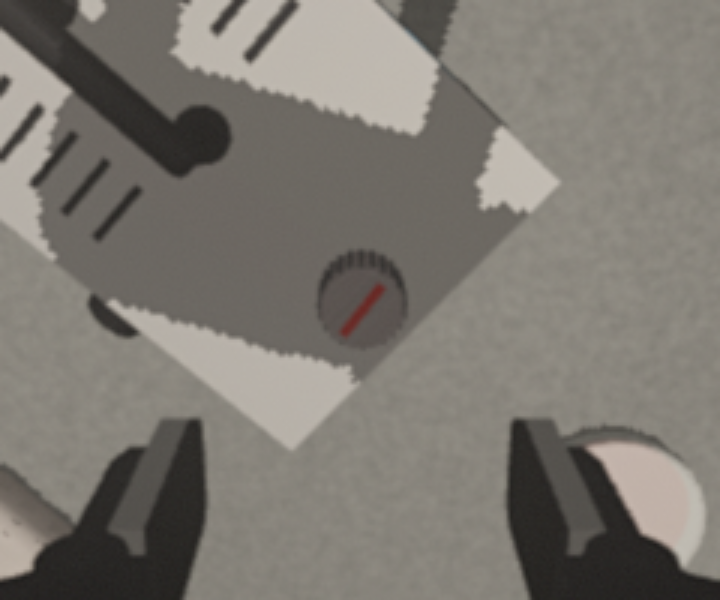

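Head a has sprung up: its top went from 0.1508 to 0.1558 m, and its red line at crop (362,310) now lies across the cover. Next is screw b.

```bash
python3 -m pendant '[{"wx":0,"wy":0,"wz":86,"dx":0.1215,"dy":-0.136,"dz":0,"hand":0.3},{"wx":0,"wy":0,"wz":86,"dx":0.1215,"dy":-0.136,"dz":0,"hand":0.3},{"wx":0,"wy":0,"wz":86,"dx":0.1215,"dy":-0.136,"dz":0,"hand":0.3},{"wx":0,"wy":0,"wz":86,"dx":0.1215,"dy":-0.136,"dz":0,"hand":0.3},{"wx":0,"wy":0,"wz":86,"dx":0.1215,"dy":-0.136,"dz":0,"hand":0.3},{"wx":0,"wy":0,"wz":86,"dx":0.1215,"dy":-0.136,"dz":0,"hand":0.3},{"wx":0,"wy":0,"wz":86,"dx":0.1215,"dy":-0.136,"dz":0,"hand":0.3},{"wx":0,"wy":0,"wz":86,"dx":0.1215,"dy":-0.136,"dz":0,"hand":0.3},{"wx":0,"wy":0,"wz":86,"dx":0.1215,"dy":-0.136,"dz":0,"hand":0.3},{"wx":0,"wy":0,"wz":86,"dx":0.1215,"dy":-0.136,"dz":0,"hand":0.3},{"wx":0,"wy":0,"wz":86,"dx":0.1215,"dy":-0.136,"dz":0,"hand":0.3},{"wx":0,"wy":0,"wz":86,"dx":0.1215,"dy":-0.136,"dz":0,"hand":0.3},{"wx":0,"wy":0,"wz":86,"dx":0.1215,"dy":-0.136,"dz":0,"hand":0.3},{"wx":0,"wy":0,"wz":86,"dx":0.1215,"dy":-0.136,"dz":0,"hand":0.3},{"wx":0,"wy":0,"wz":86,"dx":0.1215,"dy":-0.136,"dz":0,"hand":0.3}]'; python3 - <<'E'
from h import *
p,W=heads();cv2.imwrite('pics/w4.png',cv2.resize(p[100:300,200:440,::-1],None,fx=3,fy=3))
go(.511,.1245,.131,45)
E
```

```text
time: 7.02
tool_pos: [0.5104, 0.1252, 0.2301]
tool_rot: [-0.001, 0.382, 0.924, -0.001]
contact_force: [0.1, -0.1, -0.8]
gripper_width: 0.649
screw_a_head [([0.511, 0.307, 0.154], 0.56)]
handle [([0.507, 0.226, 0.12], 0.71)]
[486, 9, 46, 43, 1501] (((512.8274536132812, 307.615478515625), (25.3857479095459, 24.271175384521484), 35.75476837158203), np.float64(0.15562493624198492))
[369, 89, 78, 69, 1383] (((510.40167236328125, 216.39569091796875), (65.19564056396484, 10.522505760192871), 88.40272521972656), np.float64(0.16232252466513697))
[303, 185, 29, 30, 694] (((507.9983825683594, 125.17289733886719), (23.683486938476562, 24.905731201171875), 46.91008758544922), np.float64(0.15077132757046274))
t 7.17 d [-0.0007 -0.0003  0.1   ] w [-0.03 -0.02  0.06] F [-0.  -0.5  0.4] g 0.653
```

View pics/w4.png

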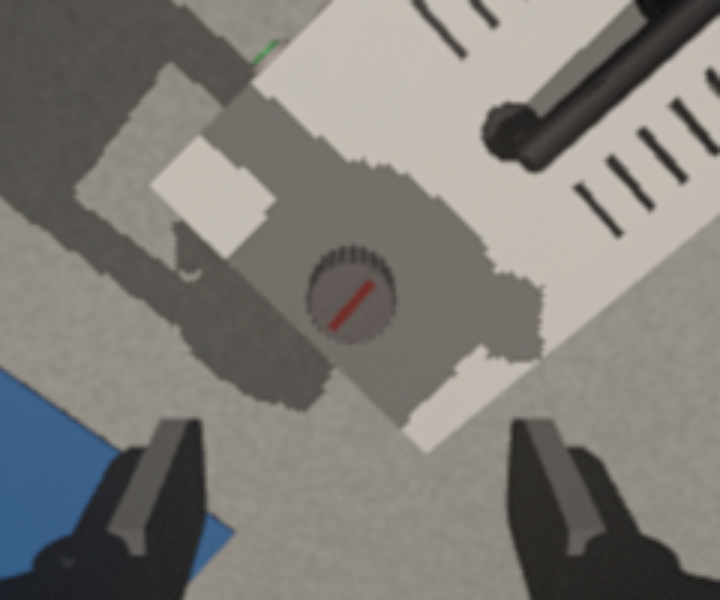

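Head b is at crop (350,300), measured at (0.508, 0.125), and still tight. I'll shift 2 mm, go down, grip and turn it.

```bash
python3 -m pendant '[{"wx":0,"wy":0,"wz":0,"dx":0.001,"dy":-0.001,"dz":0.04,"hand":0.3},{"wx":0,"wy":0,"wz":0,"dx":0.001,"dy":-0.001,"dz":0.08,"hand":0.3},{"wx":0,"wy":0,"wz":0,"dx":0.001,"dy":-0.001,"dz":0.099,"hand":0.3},{"wx":0,"wy":0,"wz":0,"dx":0.001,"dy":-0.001,"dz":0.099,"hand":0.3},{"wx":0,"wy":0,"wz":0,"dx":0.001,"dy":-0.001,"dz":0.099,"hand":-1},{"wx":0,"wy":0,"wz":0,"dx":0.001,"dy":-0.001,"dz":0.099,"hand":-1},{"wx":0,"wy":0,"wz":0,"dx":0.001,"dy":-0.001,"dz":0.099,"hand":-1},{"wx":0,"wy":0,"wz":0,"dx":0.001,"dy":-0.001,"dz":0.099,"hand":-1},{"wx":0,"wy":0,"wz":0,"dx":0.001,"dy":-0.001,"dz":0.099,"hand":-1},{"wx":0,"wy":0,"wz":0,"dx":0.001,"dy":-0.001,"dz":0.099,"hand":-1}]'
python3 -m pendant '[{"wx":0,"wy":0,"wz":-7,"dx":0,"dy":0,"dz":0,"hand":-1},{"wx":0,"wy":0,"wz":-14,"dx":0,"dy":0,"dz":0,"hand":-1},{"wx":0,"wy":0,"wz":-21,"dx":0,"dy":0,"dz":0,"hand":-1},{"wx":0,"wy":0,"wz":-28,"dx":0,"dy":0,"dz":0,"hand":-1},{"wx":0,"wy":0,"wz":-35,"dx":0,"dy":0,"dz":0,"hand":-1},{"wx":0,"wy":0,"wz":-42,"dx":0,"dy":0,"dz":0,"hand":-1},{"wx":0,"wy":0,"wz":-49,"dx":0,"dy":0,"dz":0,"hand":-1},{"wx":0,"wy":0,"wz":-56,"dx":0,"dy":0,"dz":0,"hand":-1},{"wx":0,"wy":0,"wz":-63,"dx":0,"dy":0,"dz":0,"hand":-1},{"wx":0,"wy":0,"wz":-70,"dx":0,"dy":0,"dz":0,"hand":-1},{"wx":0,"wy":0,"wz":-77,"dx":0,"dy":0,"dz":0,"hand":-1},{"wx":0,"wy":0,"wz":-83,"dx":0,"dy":0,"dz":0,"hand":-1},{"wx":0,"wy":0,"wz":-86,"dx":0,"dy":0,"dz":0,"hand":-1},{"wx":0,"wy":0,"wz":-86,"dx":0,"dy":0,"dz":0,"hand":-1}]'
python3 -m pendant '[{"wx":0,"wy":0,"wz":0,"dx":0,"dy":0,"dz":0,"hand":0.3},{"wx":0,"wy":0,"wz":0,"dx":0,"dy":0,"dz":0,"hand":0.3},{"wx":0,"wy":0,"wz":0,"dx":0,"dy":0,"dz":0,"hand":0.3},{"wx":0,"wy":0,"wz":0,"dx":0,"dy":0,"dz":0,"hand":0.3},{"wx":0,"wy":0,"wz":0,"dx":0,"dy":0,"dz":-0.04,"hand":0.3},{"wx":0,"wy":0,"wz":0,"dx":0,"dy":0,"dz":-0.08,"hand":0.3},{"wx":0,"wy":0,"wz":0,"dx":0,"dy":0,"dz":-0.1,"hand":0.3},{"wx":0,"wy":0,"wz":0,"dx":0,"dy":0,"dz":-0.1,"hand":0.3},{"wx":0,"wy":0,"wz":0,"dx":0,"dy":0,"dz":-0.1,"hand":0.3}]'; python3 - <<'E'
from h import *
p,W=heads()
go(.5105,.2165,.23,-1.5)
E
```

```text
time: 8.0
tool_pos: [0.5108, 0.1248, 0.1353]
tool_rot: [0.002, 0.383, 0.924, 0.0]
contact_force: [-3.2, -2.5, 6.0]
gripper_width: 0.252
time: 9.17
tool_pos: [0.5109, 0.1267, 0.1353]
tool_rot: [0.002, -0.351, 0.936, 0.001]
contact_force: [-3.3, 2.3, 4.9]
gripper_width: 0.252
time: 9.92
tool_pos: [0.5105, 0.1252, 0.234]
tool_rot: [0.002, -0.35, 0.937, -0.0]
contact_force: [0.2, 0.3, -0.0]
gripper_width: 0.65
screw_a_head []
handle [([0.496, 0.177, 0.12], 0.67)]
[306, 185, 29, 31, 727] (((508.4366760253906, 125.77510070800781), (25.151296615600586, 23.874204635620117), 47.820281982421875), np.float64(0.1558285251331818))
t 10.07 d [-0.0615  0.0677  0.    ] w [-1.3000e-01 -2.2000e-01  1.3248e+02] F [-0.3 -0.3  0.1] g 0.654
```

Both heads have sprung up (b top at 0.1558 m). Averaging the two screw grips puts the handle at about (0.5127, 0.217) with a cover yaw of -1.1°.

```bash
python3 -m pendant '[{"wx":0,"wy":0,"wz":132,"dx":-0.0635,"dy":0.067,"dz":0,"hand":0.3},{"wx":0,"wy":0,"wz":132,"dx":-0.0635,"dy":0.067,"dz":0,"hand":0.3},{"wx":0,"wy":0,"wz":132,"dx":-0.0635,"dy":0.067,"dz":0,"hand":0.3},{"wx":0,"wy":0,"wz":132,"dx":-0.0635,"dy":0.067,"dz":0,"hand":0.3},{"wx":0,"wy":0,"wz":132,"dx":-0.0635,"dy":0.067,"dz":0,"hand":0.3},{"wx":0,"wy":0,"wz":132,"dx":-0.0635,"dy":0.067,"dz":0,"hand":0.3},{"wx":0,"wy":0,"wz":132,"dx":-0.0635,"dy":0.067,"dz":0,"hand":0.3},{"wx":0,"wy":0,"wz":132,"dx":-0.0635,"dy":0.067,"dz":0,"hand":0.3},{"wx":0,"wy":0,"wz":132,"dx":-0.0635,"dy":0.067,"dz":0,"hand":0.3},{"wx":0,"wy":0,"wz":132,"dx":-0.0635,"dy":0.067,"dz":0,"hand":0.3},{"wx":0,"wy":0,"wz":132,"dx":-0.0635,"dy":0.067,"dz":0,"hand":0.3},{"wx":0,"wy":0,"wz":132,"dx":-0.0635,"dy":0.067,"dz":0,"hand":0.3},{"wx":0,"wy":0,"wz":132,"dx":-0.0635,"dy":0.067,"dz":0,"hand":0.3},{"wx":0,"wy":0,"wz":132,"dx":-0.0635,"dy":0.067,"dz":0,"hand":0.3},{"wx":0,"wy":0,"wz":132,"dx":-0.0635,"dy":0.067,"dz":0,"hand":0.3},{"wx":0,"wy":0,"wz":132,"dx":-0.0635,"dy":0.067,"dz":0,"hand":0.3},{"wx":0,"wy":0,"wz":132,"dx":-0.0635,"dy":0.067,"dz":0,"hand":0.3},{"wx":0,"wy":0,"wz":132,"dx":-0.0635,"dy":0.067,"dz":0,"hand":0.3},{"wx":0,"wy":0,"wz":132,"dx":-0.0635,"dy":0.067,"dz":0,"hand":0.3},{"wx":0,"wy":0,"wz":132,"dx":-0.0635,"dy":0.067,"dz":0,"hand":0.3}]'; python3 - <<'E'
from h import *
p,W=heads();cv2.imwrite('pics/w5.png',p[:,:,::-1])
go(.5127,.217,.14,-1.1)
E
```

```text
time: 11.73
tool_pos: [0.5125, 0.2172, 0.2299]
tool_rot: [-0.001, 0.714, 0.7, -0.002]
contact_force: [0.1, -0.3, -0.7]
gripper_width: 0.651
screw_a_head [([0.514, 0.307, 0.152], 0.86), ([0.51, 0.246, 0.121], 0.67)]
handle [([0.511, 0.246, 0.121], 0.8), ([0.511, 0.133, 0.155], 0.72)]
[302, 65, 33, 35, 929] (((513.0609741210938, 309.7635192871094), (22.740821838378906, 23.20462417602539), 88.87218475341797), np.float64(0.1559093748782888))
[312, 161, 13, 82, 956] (((511.3687438964844, 218.44140625), (64.62101745605469, 9.720560073852539), 88.86263275146484), np.float64(0.16229030410524278))
[305, 279, 26, 30, 629] (((509.623291015625, 126.74140930175781), (23.9217472076416, 24.25855827331543), 34.561641693115234), np.float64(0.1552970947272466))
t 11.88 d [-0.0002 -0.0001  0.0909] w [-0.12  0.04  0.19] F [-0.3  0.4 -0.2] g 0.651
```

View pics/w5.png

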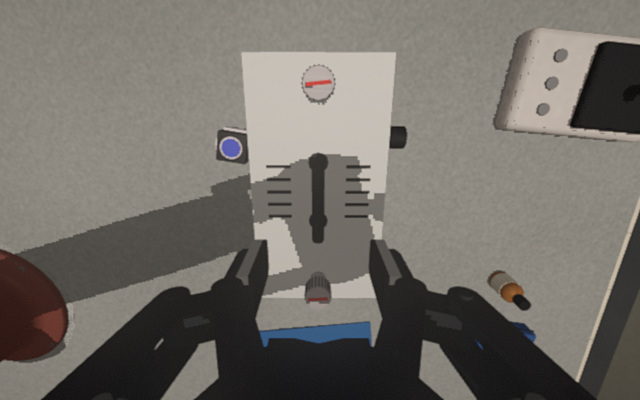

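Both heads are up with their red lines across the cover, at px (318,82) and (318,297). The handle at (318,200) is centred between the fingers. I'll grip it and start the lift.

```bash
python3 -m pendant '[{"wx":0,"wy":0,"wz":0,"dx":0,"dy":0,"dz":0.03,"hand":0.3},{"wx":0,"wy":0,"wz":0,"dx":0,"dy":0,"dz":0.06,"hand":0.3},{"wx":0,"wy":0,"wz":0,"dx":0,"dy":0,"dz":0.09,"hand":0.3},{"wx":0,"wy":0,"wz":0,"dx":0,"dy":0,"dz":0.09,"hand":0.3},{"wx":0,"wy":0,"wz":0,"dx":0,"dy":0,"dz":0.09,"hand":-1},{"wx":0,"wy":0,"wz":0,"dx":0,"dy":0,"dz":0.09,"hand":-1},{"wx":0,"wy":0,"wz":0,"dx":0,"dy":0,"dz":0.09,"hand":-1},{"wx":0,"wy":0,"wz":0,"dx":0,"dy":0,"dz":0.09,"hand":-1},{"wx":0,"wy":0,"wz":0,"dx":0,"dy":0,"dz":0.09,"hand":-1},{"wx":0,"wy":0,"wz":0,"dx":0,"dy":0,"dz":0.09,"hand":-1},{"wx":0,"wy":0,"wz":0,"dx":0,"dy":0,"dz":0.09,"hand":-1},{"wx":0,"wy":0,"wz":0,"dx":0,"dy":0,"dz":0.09,"hand":-1}]'
python3 -m pendant '[{"wx":0,"wy":0,"wz":0,"dx":0,"dy":0,"dz":-0.005,"hand":-1},{"wx":0,"wy":0,"wz":0,"dx":0,"dy":0,"dz":-0.01,"hand":-1},{"wx":0,"wy":0,"wz":0,"dx":0,"dy":0,"dz":-0.02,"hand":-1},{"wx":0,"wy":0,"wz":0,"dx":0,"dy":0,"dz":-0.03,"hand":-1},{"wx":0,"wy":0,"wz":0,"dx":0,"dy":0,"dz":-0.045,"hand":-1},{"wx":0,"wy":0,"wz":0,"dx":0,"dy":0,"dz":-0.06,"hand":-1},{"wx":0,"wy":0,"wz":0,"dx":0,"dy":0,"dz":-0.08,"hand":-1},{"wx":0,"wy":0,"wz":0,"dx":0,"dy":0,"dz":-0.1,"hand":-1},{"wx":0,"wy":0,"wz":0,"dx":0,"dy":0,"dz":-0.1,"hand":-1},{"wx":0,"wy":0,"wz":0,"dx":0,"dy":0,"dz":-0.1,"hand":-1}]'
python3 - <<'E'
from h import *
p,W=cloud('scene');cv2.imwrite('pics/s6.png',p[:,:,::-1])
p,W=cloud('wrist')
z=W[...,2];m=(abs(z-.2225)<.015)&(abs(W[...,0]-.51)<.08)&(abs(W[...,1]-.2165)<.13)
A=W[m];c=np.linalg.lstsq(np.c_[A[:,:2]-[.51,.2165],np.ones(len(A))],A[:,2],rcond=None)[0];print('plane',c,rect(W,m))
go(.510,-.199,.24,5.2)
E
```

```text
time: 12.88
tool_pos: [0.5124, 0.2179, 0.1453]
tool_rot: [-0.001, 0.713, 0.701, -0.001]
contact_force: [-10.7, -1.0, 9.0]
gripper_width: 0.102
time: 13.72
tool_pos: [0.5151, 0.2177, 0.2451]
tool_rot: [0.001, 0.713, 0.701, 0.002]
contact_force: [0.5, 0.3, -4.3]
gripper_width: 0.1
plane [ 0.00917067 -0.00078027  0.22036996] (((514.1193237304688, 221.57318115234375), (224.4365234375, 124.54969787597656), 88.9996566772461), np.float64(0.22033805617885616))
t 13.82 d [-0.4163  0.0041  0.0016] w [-0.05  0.02 -6.21] F [ 0.4 -0.7 -5.2] g 0.094
```

View pics/s6.png

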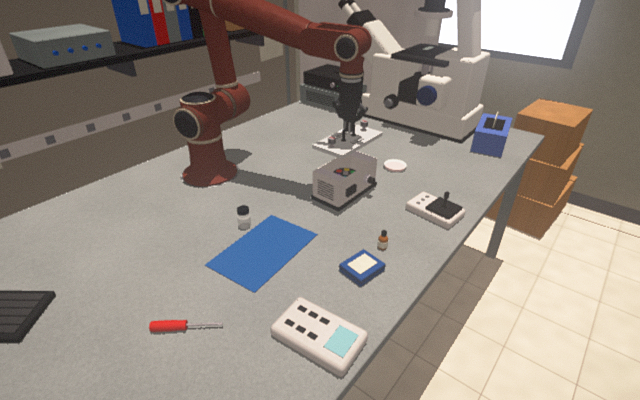

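The scene view shows the cover level in the hand at px (345,140), the wheel in the open unit at (345,172) untouched, and the bystanders in place. The plate tilt is 0.009 rad. I'll carry it across to the mat.

```bash
python3 -m pendant '[{"wx":0,"wy":0,"wz":0,"dx":-0.008,"dy":0,"dz":0,"hand":-1},{"wx":0,"wy":0,"wz":0,"dx":-0.022,"dy":0,"dz":0,"hand":-1},{"wx":0,"wy":0,"wz":-1,"dx":-0.042,"dy":0,"dz":0,"hand":-1},{"wx":0,"wy":0,"wz":-1,"dx":-0.066,"dy":0.001,"dz":0,"hand":-1},{"wx":0,"wy":0,"wz":-2,"dx":-0.092,"dy":0.001,"dz":0,"hand":-1},{"wx":0,"wy":0,"wz":-2,"dx":-0.12,"dy":0.001,"dz":0,"hand":-1},{"wx":0,"wy":0,"wz":-3,"dx":-0.148,"dy":0.001,"dz":0,"hand":-1},{"wx":0,"wy":0,"wz":-3,"dx":-0.176,"dy":0.002,"dz":0,"hand":-1},{"wx":0,"wy":0,"wz":-4,"dx":-0.204,"dy":0.002,"dz":0,"hand":-1},{"wx":0,"wy":0,"wz":-4,"dx":-0.232,"dy":0.002,"dz":0,"hand":-1},{"wx":0,"wy":0,"wz":-5,"dx":-0.26,"dy":0.003,"dz":0,"hand":-1},{"wx":0,"wy":0,"wz":-5,"dx":-0.288,"dy":0.003,"dz":0,"hand":-1},{"wx":0,"wy":0,"wz":-6,"dx":-0.316,"dy":0.003,"dz":0,"hand":-1},{"wx":0,"wy":0,"wz":-6.2,"dx":-0.342,"dy":0.004,"dz":0,"hand":-1},{"wx":0,"wy":0,"wz":-6.2,"dx":-0.366,"dy":0.004,"dz":0,"hand":-1},{"wx":0,"wy":0,"wz":-6.2,"dx":-0.388,"dy":0.004,"dz":0,"hand":-1},{"wx":0,"wy":0,"wz":-6.2,"dx":-0.403,"dy":0.004,"dz":0,"hand":-1},{"wx":0,"wy":0,"wz":-6.2,"dx":-0.412,"dy":0.004,"dz":0,"hand":-1},{"wx":0,"wy":0,"wz":-6.2,"dx":-0.4155,"dy":0.004,"dz":0,"hand":-1},{"wx":0,"wy":0,"wz":-6.2,"dx":-0.4155,"dy":0.004,"dz":0,"hand":-1}]'
python3 - <<'E'
from h import *
p,W=cloud('wrist');cv2.imwrite('pics/w7.png',p[:,:,::-1])
z=W[...,2];m=(abs(z-.2225)<.015)&(abs(W[...,0]-.51)<.09)&(abs(W[...,1]+.2)<.14)
A=W[m];print('plane',np.linalg.lstsq(np.c_[A[:,:2]-[.51,-.2],np.ones(len(A))],A[:,2],rcond=None)[0],rect(W,m))
go(.5095,-.1985,.045,5.2)
E
```

```text
time: 15.48
tool_pos: [0.5095, -0.1987, 0.2416]
tool_rot: [-0.001, 0.675, 0.738, -0.0]
contact_force: [-0.2, 0.1, -3.7]
gripper_width: 0.1
plane [0.00505776 0.00095721 0.21918792] (((509.0921630859375, -193.75784301757812), (124.70195007324219, 223.8895721435547), 5.136865615844727), np.float64(0.21916849286962445))
t 15.53 d [-0.0007 -0.0002  0.1968] w [-0.04 -0.05 -0.04] F [ 0.3  1.4 -4. ] g 0.097
```

View pics/w7.png

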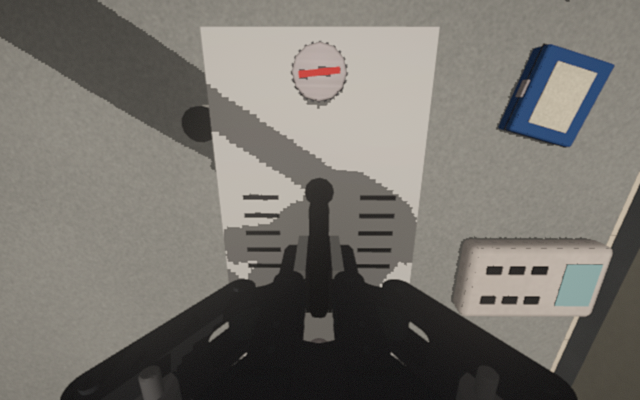

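The cover is level above the mat with yaw 5.1° (mat 5.2°). The jar cap at px (197,124) is clear of it. I'll lower it, slowly at the end.

```bash
python3 -m pendant '[{"wx":0,"wy":0,"wz":0,"dx":0,"dy":0,"dz":0.01,"hand":-1},{"wx":0,"wy":0,"wz":0,"dx":0,"dy":0,"dz":0.03,"hand":-1},{"wx":0,"wy":0,"wz":0,"dx":0,"dy":0,"dz":0.055,"hand":-1},{"wx":0,"wy":0,"wz":0,"dx":0,"dy":0,"dz":0.08,"hand":-1},{"wx":0,"wy":0,"wz":0,"dx":0,"dy":0,"dz":0.105,"hand":-1},{"wx":0,"wy":0,"wz":0,"dx":0,"dy":0,"dz":0.13,"hand":-1},{"wx":0,"wy":0,"wz":0,"dx":0,"dy":0,"dz":0.15,"hand":-1},{"wx":0,"wy":0,"wz":0,"dx":0,"dy":0,"dz":0.168,"hand":-1},{"wx":0,"wy":0,"wz":0,"dx":0,"dy":0,"dz":0.18,"hand":-1},{"wx":0,"wy":0,"wz":0,"dx":0,"dy":0,"dz":0.188,"hand":-1},{"wx":0,"wy":0,"wz":0,"dx":0,"dy":0,"dz":0.193,"hand":-1},{"wx":0,"wy":0,"wz":0,"dx":0,"dy":0,"dz":0.196,"hand":-1},{"wx":0,"wy":0,"wz":0,"dx":0,"dy":0,"dz":0.198,"hand":-1},{"wx":0,"wy":0,"wz":0,"dx":0,"dy":0,"dz":0.199,"hand":-1},{"wx":0,"wy":0,"wz":0,"dx":0,"dy":0,"dz":0.2,"hand":-1},{"wx":0,"wy":0,"wz":0,"dx":0,"dy":0,"dz":0.2,"hand":-1},{"wx":0,"wy":0,"wz":0,"dx":0,"dy":0,"dz":0.2,"hand":-1}]'
cat >> h.py <<'E'
def lay():
    s=sensors.state();print(s['tool_pos'],s['contact_force'],s['ft_torque'])
    p,W=cloud('wrist',s);x,y,z=W[...,0],W[...,1],W[...,2]
    for lo,hi in [(.010,.035),(.044,.056),(.056,.065)]:
        m=cv2.morphologyEx(((z>lo)&(z<hi)&(abs(x-.51)<.09)&(abs(y+.2)<.14)).astype(np.uint8),cv2.MORPH_OPEN,np.ones((5,5)))
        n,l,st,c=cv2.connectedComponentsWithStats(m)
        for i in range(1,n):
            if st[i,4]>200:
                A=W[l==i];print(lo,st[i].tolist(),rect(W,l==i),np.linalg.lstsq(np.c_[A[:,:2]-[.51,-.2],np.ones(len(A))],A[:,2],rcond=None)[0])
    return p,W
E
python3 -c "
from h import *
lay()"
```

```text
time: 16.95
tool_pos: [0.5105, -0.1983, 0.0429]
tool_rot: [0.001, 0.674, 0.738, 0.0]
contact_force: [-0.5, -0.3, -3.8]
gripper_width: 0.095
[ 0.51054064 -0.1982954   0.04288687] [-0.49965586 -0.32154063 -3.80974302] [-0.04339182 -0.0436426   0.03659699]
0.01 [201, 26, 239, 260, 46676] (((506.8728942871094, -160.26129150390625), (124.38533782958984, 157.49179077148438), 5.1914286613464355), np.float64(0.02030329304160315)) [ 0.00777351 -0.0007571   0.02040561]
0.01 [304, 313, 30, 30, 735] (((517.005859375, -273.1131286621094), (21.37574577331543, 25.4133243560791), 4.563408374786377), np.float64(0.020417596618707262)) [ 0.00646153 -0.01486703  0.01935058]
0.044 [292, 42, 55, 59, 2535] (((502.0306701660156, -107.14763641357422), (23.28675651550293, 23.769636154174805), 87.32434844970703), np.float64(0.05331853481212054)) [ 0.00122478 -0.00025914  0.05330752]
0.056 [297, 204, 44, 114, 2239] (((511.449951171875, -197.7971649169922), (21.360145568847656, 64.62162017822266), 13.788910865783691), np.float64(0.06005166847676144)) [-0.00325028 -0.00631256  0.06006727]
```

It is still hanging, about 2 mm up with its full weight on the wrist. I'll go on down in 1 mm steps.

```bash
python3 -m pendant '[{"wx":0,"wy":0,"wz":0,"dx":0,"dy":0,"dz":0.001,"hand":-1},{"wx":0,"wy":0,"wz":0,"dx":0,"dy":0,"dz":0.002,"hand":-1},{"wx":0,"wy":0,"wz":0,"dx":0,"dy":0,"dz":0.003,"hand":-1},{"wx":0,"wy":0,"wz":0,"dx":0,"dy":0,"dz":0.003,"hand":-1},{"wx":0,"wy":0,"wz":0,"dx":0,"dy":0,"dz":0.003,"hand":-1}]'; python3 -c "
from h import *
lay()"
```

```text
time: 17.42
tool_pos: [0.5107, -0.1983, 0.0413]
tool_rot: [0.0, 0.674, 0.738, -0.0]
contact_force: [-4.2, 2.3, 7.8]
gripper_width: 0.097
[ 0.51069959 -0.19828772  0.04132817] [-4.17135605  2.26326005  7.79543213] [ 0.41347648  0.82271553 -0.01586173]
0.01 [200, 26, 239, 260, 46925] (((506.8389892578125, -160.34832763671875), (124.68254852294922, 157.35606384277344), 5.073589324951172), np.float64(0.01885719671198749)) [5.19611692e-04 2.65890278e-05 1.88965599e-02]
0.01 [304, 313, 30, 30, 711] (((516.9340209960938, -273.24481201171875), (21.346940994262695, 25.614967346191406), 5.587675094604492), np.float64(0.018763990848066403)) [ 0.00746401 -0.02439413  0.01700401]
0.044 [292, 42, 55, 59, 2526] (((502.2608947753906, -107.0986557006836), (24.059398651123047, 23.080419540405273), 5.292360782623291), np.float64(0.051933032579246835)) [-0.00212094  0.0016585   0.0517063 ]
0.056 [297, 205, 44, 113, 2256] (((508.5411682128906, -198.1291961669922), (64.83538818359375, 21.095487594604492), 86.5532455444336), np.float64(0.05859477932827305)) [-0.00392307 -0.00201701  0.05878338]
```

The cover stands flat (tilt 0.0005 rad), the mat is carrying it (wrist +8 N), and head a is still up. I'll open the hand and retreat straight up.

```bash
python3 -m pendant '[{"wx":0,"wy":0,"wz":0,"dx":0,"dy":0,"dz":0,"hand":0.3},{"wx":0,"wy":0,"wz":0,"dx":0,"dy":0,"dz":0,"hand":0.3},{"wx":0,"wy":0,"wz":0,"dx":0,"dy":0,"dz":0,"hand":0.3},{"wx":0,"wy":0,"wz":0,"dx":0,"dy":0,"dz":0,"hand":0.3},{"wx":0,"wy":0,"wz":0,"dx":0,"dy":0,"dz":0,"hand":0.3},{"wx":0,"wy":0,"wz":0,"dx":0,"dy":0,"dz":-0.01,"hand":0.3},{"wx":0,"wy":0,"wz":0,"dx":0,"dy":0,"dz":-0.03,"hand":0.3},{"wx":0,"wy":0,"wz":0,"dx":0,"dy":0,"dz":-0.06,"hand":0.3},{"wx":0,"wy":0,"wz":0,"dx":0,"dy":0,"dz":-0.1,"hand":0.3},{"wx":0,"wy":0,"wz":0,"dx":0,"dy":0,"dz":-0.14,"hand":0.3},{"wx":0,"wy":0,"wz":0,"dx":0,"dy":0,"dz":-0.18,"hand":0.3},{"wx":0,"wy":0,"wz":0,"dx":0,"dy":0,"dz":-0.22,"hand":0.3},{"wx":0,"wy":0,"wz":0,"dx":0,"dy":0,"dz":-0.22,"hand":0.3},{"wx":0,"wy":0,"wz":0,"dx":0,"dy":0,"dz":-0.22,"hand":0.3}]'; python3 - <<'E'
from h import *
p,W=lay();cv2.imwrite('pics/w8.png',p[:,:,::-1])
for t in ['filter_cube','objective_can','dish','driver','oil_bottle','slide_box']:
    for c in ['top','scene']:
        cams.grab_frame(c);print(t,c,[np.round(r['position'],3).tolist() for r in finder.look_for(c,t)[:1]])
E
```

```text
time: 18.63
tool_pos: [0.5118, -0.1989, 0.2643]
tool_rot: [0.004, 0.674, 0.738, 0.001]
contact_force: [-0.8, -0.4, -0.2]
gripper_width: 0.65
[ 0.51180661 -0.1989045   0.26432336] [-0.83297469 -0.40366881 -0.19166212] [ 0.03540097 -0.02947432 -0.00588062]
0.01 [268, 70, 98, 168, 13941] (((510.6099548339844, -199.22467041015625), (124.283203125, 233.95091247558594), 5.112643718719482), np.float64(0.018815366140706002)) [0.00056761 0.00104405 0.0188174 ]
0.044 [308, 79, 19, 21, 331] (((502.77386474609375, -106.51235961914062), (21.18046760559082, 22.23285484313965), 6.249697208404541), np.float64(0.05190917875125578)) [-0.00641646 -0.008076    0.05259489]
0.044 [308, 222, 18, 17, 248] (((518.118896484375, -288.5820007324219), (24.356739044189453, 21.341859817504883), 18.97858238220215), np.float64(0.05154915424930573)) [ 0.03680863 -0.12471699  0.03965934]
0.056 [313, 142, 8, 50, 381] (((510.23712158203125, -198.37677001953125), (8.992056846618652, 63.235618591308594), 5.304608345031738), np.float64(0.05850118939527371)) [0.03186852 0.00539963 0.05837259]
filter_cube top [[0.41, 0.244, 0.036]]
filter_cube scene [[0.519, -0.224, 0.02]]
objective_can top [[0.385, -0.136, 0.042]]
objective_can scene [[0.39, -0.165, 0.044]]
dish top [[0.558, 0.507, 0.014]]
dish scene [[0.555, 0.499, 0.013]]
driver top []
driver scene [[0.555, -0.542, 0.024]]
oil_bottle top [[0.776, 0.032, 0.033]]
oil_bottle scene [[0.783, 0.029, 0.03]]
slide_box top [[0.787, -0.087, 0.028]]
slide_box scene [[0.794, -0.103, 0.031]]
```

View pics/w8.png

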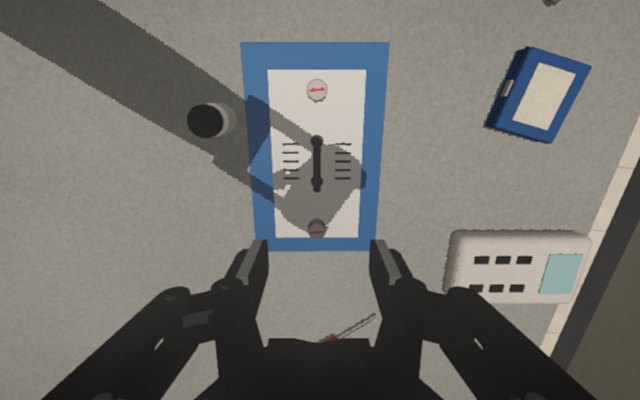

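The cover lies centred on the mat with a blue margin on every side (plate px 268–366 by 70–238), both heads are up, and the hand is clear.

```bash
python3 -c "
from plant import job
print(job.job_done())"
```

```text
the job is handed in; nothing more can be done
None
```

I opened the filter-wheel unit, laid its cover flat on the blue mat, and handed the job in at about 19 s on the robot's clock; no verdict is reported.

**What I did:** I turned both thumbscrews about 86° counter-clockwise, and each head sprang up about 5 mm while the cover stayed on the unit. I then lifted the cover level by its handle and carried it over. I set it down while still gripping it: tilt was 0.0005 rad and the mat pushed back with about 8 N. After that I opened the hand and moved straight up.

**Last checks:**
- **Cover:** its centre is at (0.511, -0.199) with yaw 5.1°, against the mat's (0.509, -0.197) and 5.2°. That leaves about 30 mm of mat on every side.
- **Screws and hand:** both heads are still up (tops about 33 mm above the plate), and the hand is about 0.2 m above the handle.
- **Filter wheel:** nothing came near it; the scene picture showed it intact in the open unit.
- **Bystanders:** the cube, dish, bottle and screwdriver were where they began wherever they had a starting fix. I had no starting fix for the slide box, but it shows undisturbed.

**Checks that failed or disagreed:**
- The last top-camera fix on the jar was about 15 mm off its first one. The scene camera put it within 1 mm, and the arm never came near it.
- The finder missed the screwdriver in the last top picture.
- It also reported the cube on the cover in the last scene picture, which is a false hit.
- The first move command was refused because its rows lacked some keys, so the arm did not move.

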